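# Get the swage block out from behind the bench stand's front row

### The job

The steel swage block at the back of the bench stand is boxed in by the ring mandrel, the ball vise and the knobbed box. First clear those three, upright, onto the grey board; only then lift out the block and lay it on the black rubber pad, grooves up, centred and lengthwise along it; finally put each of the three back upright on the very spot where it stood at the start. Tip nothing over and leave the jar, hammer and loupe alone.

Things in the scene. Friction and masses are not known exactly. Their poses are not given: they have to be found in the camera images.
- mandrel: Origin at the centre of its underside, z up. Stepped steel ring mandrel, loose, 0.3 to 0.6 kg: round foot 68 mm across and 12 mm high, then an upright round bar on the axis, 28 mm thick up to 35 mm height and 22 mm thick from there to the top at 85 mm. Grip the thin bar. In the front row, its spot differs each time.
- vise: Origin at the centre of its underside, z up. Small ball vise, loose, rigid, 0.4 to 0.8 kg: dark round bowl 70 mm across, 42 mm high (48 mm across at its top); on it two bright steel jaws, together 30 mm (x) by 30 mm (y), from 42 to 72 mm height; a thin screw sticks out 7 mm on both x sides. Grip the jaws across y. In the front row, its spot differs each time; yaw within 0.2 rad of the stand's.
- casket: Origin at the centre of its underside, z up. Square wooden box, lid fixed on, loose, 0.2 to 0.4 kg: 66 x 66 mm (sides along x and y), 38 mm high, with a round brass knob 26 mm across in the middle of its top, from 38 to 70 mm height. Grip the knob. In the front row, its spot differs each time; yaw within 0.1 rad of the stand's.
- block: Steel swage block, loose, 0.6 to 0.8 kg: bar 120 mm long (its y), 34 mm wide (its x), 26 mm high, with 10 mm deep grooves across its top. Origin at the centre of its underside, z up. It lies on the stand, 6 to 12 mm behind the front row (+x side): no room for a finger until the row is cleared.
- stand: Wooden stand, fixed: 170 mm (x) by 270 mm (y), top surface 15 mm above the bench; a lip 20 mm higher along its +x edge (inner face at x = 73). Origin: centre of underside. The front row's spots, flush 50 mm cork discs, are at x = -42, y = -82, 0, 82 mm; the three things start within 3 mm of them, their feet about 12 mm apart. The block lies near x = 20, y = 0.
- board: Flat grey laminate board, fixed, 300 mm (x) by 110 mm (y), 8 mm thick, no rim; the side area, empty at the start, to the left or right of the stand. Origin at the centre of its underside. It has room for the three things in a row along x, 90 mm apart.
- pad: Black rubber pad, 75 mm (x) by 150 mm (y), on a slightly larger wooden base, fixed; its top is 8 mm above the bench. On the other side of the stand from the board. Origin at the centre of its underside.
- jar: Bystander: glass jar with white lid, 48 mm across, 60 mm high, between the robot and the stand. Leave it alone.
- hammer: Bystander: small hammer, 220 mm long, lying on the bench beyond the stand. Leave it alone.
- loupe: Bystander: black loupe, a disc 36 mm across, 26 mm high, far left of the stand (beyond its +y end). Leave it alone.
There are look-alikes about, which are no part of the job. Leave any green or purple look-alike of the mandrel alone.

How it is judged:
On the way, in this order (a step that is already met when the one before it is completed fails the run):
1. mandrel, vise and box all stand released on the board, the block still in its place on the stand (x of mandrel in the frame of board between -0.15 and 0.15 m and y of mandrel in the frame of board between -0.055 and 0.055 m and z of mandrel in the frame of board between 0.004 and 0.014 m and linear speed of each of mandrel, vise, casket below 0.02 m/s and contact force between the fingers and mandrel below 0.1 N and angle between each of mandrel, vise, casket's own z axis and vertical below 0.1 rad and x of vise in the frame of board between -0.15 and 0.15 m and y of vise in the frame of board between -0.055 and 0.055 m and z of vise in the frame of board between 0.004 and 0.014 m and contact force between the fingers and vise below 0.1 N and x of casket in the frame of board between -0.15 and 0.15 m and y of casket in the frame of board between -0.055 and 0.055 m and z of casket in the frame of board between 0.004 and 0.014 m and contact force between the fingers and casket below 0.1 N and distance of block from where it was at the start of the episode below 0.04 m), for 0.2 s.
2. the block lies released on the pad, the other three still on the board (horizontal distance between block and pad below 0.013 m and angle between the y axis of block and the y axis of pad, either way round below 0.18 rad and z of block in the frame of pad between 0.005 and 0.013 m and linear speed of each of block, mandrel, vise, casket below 0.02 m/s and contact force between the fingers and block below 0.1 N and angle between each of block, mandrel, vise, casket's own z axis and vertical below 0.1 rad and x of mandrel in the frame of board between -0.15 and 0.15 m and y of mandrel in the frame of board between -0.055 and 0.055 m and z of mandrel in the frame of board between 0.004 and 0.014 m and contact force between the fingers and mandrel below 0.1 N and x of vise in the frame of board between -0.15 and 0.15 m and y of vise in the frame of board between -0.055 and 0.055 m and z of vise in the frame of board between 0.004 and 0.014 m and contact force between the fingers and vise below 0.1 N and x of casket in the frame of board between -0.15 and 0.15 m and y of casket in the frame of board between -0.055 and 0.055 m and z of casket in the frame of board between 0.004 and 0.014 m and contact force between the fingers and casket below 0.1 N), for 0.2 s.
At the end, for the whole second after the job is handed in: The block lies at rest on the pad, grooves up, its centre within 13 mm of the pad's centre and its length within 0.18 rad of the pad's; mandrel, vise and box each stand upright, at rest and released, within 15 mm of where each stood at the start (horizontal distance between block and pad below 0.013 m and angle between the y axis of block and the y axis of pad, either way round below 0.18 rad and z of block in the frame of pad between 0.005 and 0.013 m and linear speed of each of block, mandrel, vise, casket below 0.02 m/s and contact force between the fingers and block below 0.1 N and angle between each of block, mandrel, vise, casket's own z axis and vertical below 0.1 rad and distance of each of mandrel, vise, casket from where it was at the start of the episode below 0.015 m and contact force between the fingers and mandrel below 0.1 N and contact force between the fingers and vise below 0.1 N and contact force between the fingers and casket below 0.1 N); the robot touches nothing.
It fails at once if the ring mandrel, the ball vise or the knobbed box is tipped over (angle between any of mandrel, vise, casket's own z axis and vertical above 0.7 rad).
It fails at once if the jar, hammer or loupe is disturbed (moved more than 30 mm) (distance of any of jar, hammer, loupe from where it was at the start of the episode above 0.03 m).
It also fails if it takes over 138 s, if anything falls off the work surface, if the arm or the gripper's body presses on something with over 40 N, if the wrist force passes 120 N, or if a joint passes its speed limit or range.

### The arm

A 6-joint arm with a two-finger parallel gripper is mounted at the origin on the work surface. World frame = base frame: x ahead of the robot, y to its left, z up, the work surface at z = 0. Lengths are in m, angles in rad, forces in N, time in s.
With the tool pointing down it reaches from about 0.35 to 0.8 m from the base axis. Payload 7.3 kg.
Tool frame: the origin (TCP) lies between the finger pads; the fingertips stand 25 mm ahead of it and the grasp point (between the pads) lies 6 mm ahead of it (r.tip_extent is the distance from the TCP to the fingertips, in m); z points along the fingers, y is the line along which they close (so a half turn about z gives the same grasp; the last joint's range is limited). The gripper opens to 85 mm and grips with 20 to 120 N. Pads are 22 mm wide; open, the fingers measure 114 mm over their backs; the gripper's body (76 mm by 85 mm) begins 54 mm behind the grasp point. The pads swing forward as they close: fully open they stand 13 mm farther back than shut.
Start: joints at [1.144, 0.342, 1.524, -0, 1.275, -0.146], TCP at [0.145, 0.504, 0.256] pointing down, gripper open.
Joint ranges: [-2.53, 2.53], [-0.77, 2.02], [0.04, 2.7], [-1, 4.14], [0.28, 2.66], [-3.11, 3.11]. Speed limits (rad/s): [2.57, 2.57, 3.14, 3.14, 3.14, 3.14].

### API

Orientations are given as a unit quaternion [x, y, z, w].
In Python, from workcell import r, command_gripper, optics gives the robot as it stands. The module is installed in compiled form; this text tells all that it offers. Calls block until the motion is done:
- r.reach(position, orientation): joint-space move of the TCP to a pose.
- r.move_straight(position, orientation=None, speed=0.15, max_force=None): straight line of the TCP; orientation=None keeps the orientation; speed is the mean speed in m/s. With max_force (N) it stops when the force on the tool has changed by that much, and returns True; else False.
- r.movej(angles): joint-space move.
- command_gripper(opening, force=None): finger opening in m; force is the grip in N (None keeps the last); returns when the fingers have stopped.
- r.hold(seconds).
- r.solve_ik(position, orientation): joint angles nearest the present ones, or None.
- r.read_state(): the state.
- optics.get_image(name): name is "side" or "top"; returns (picture, depth): 384x512x3 uint8, red, green, blue; 384x512 float32, m along the optical axis (not along the pixel's ray), 0 where there is no reading.
- optics.camera_model(name): a dict with "K" (3x3 intrinsics, pixels), "R" (3x3) and "t" (3): a world point X has camera coordinates R X + t. Camera axes: x right, y down, z forward; pixel columns grow to the right and rows downward; lengths in m; the calibration is good to about 2 mm. A picture is of the moment at which its call begins. camera_model takes no time and is no camera call.
A pose or a line that the arm cannot do raises r.PlanningError and nothing moves.
- r.finish_job(): hands the job in; it is judged then, once.
The state is a dict: "time_s": time; "joint_positions": joint angles; "dq": joint speeds; "tau": joint torques, N m; "eef_pos": TCP position; "eef_rot": TCP orientation; "contact_force": force on the tool from outside, world axes, zero at the start; "torque": the same for the moment, N m; "grip_width": finger opening in m; "grip_force": force on a finger pad.
Only numpy, scipy, OpenCV 4.12 (cv2) and the standard library are available. Lean on these libraries where they do the work, as an engineer would, in place of code of your own. Each camera call takes 0.05 s, during which the arm holds its last target. There are 200 camera calls.

## Working session

There is one attempt and no reset: what is moved stays moved. The work goes in short steps, each a Python script; the robot and the scene stay as the last script left them, time stands still between calls to the robot, and variables do not carry over. Pictures are saved under pics/ and viewed, at most 14 in all, crops included, and the job is handed in when it is done.

```bash
mkdir -p pics; python3 - <<'E'
from workcell import r, command_gripper, optics
import cv2, numpy as np
for n in("side","top"):
    im,d=optics.get_image(n); np.savez(f"{n}0.npz",im=im,d=d)
    cv2.imwrite(f"pics/{n}0.png",cv2.cvtColor(im,cv2.COLOR_RGB2BGR))
    c=optics.camera_model(n); print(n,c["K"].tolist(),c["R"].round(3).tolist(),c["t"].round(3).tolist(),(d>0).mean())
s=r.read_state(); print(s["time_s"],s["eef_pos"],s["eef_rot"],r.tip_extent)
E
```

```text
side [[404.5606436579444, 0.0, 253.15820082018715], [0.0, 404.5606436579444, 195.24503210300992], [0.0, 0.0, 1.0]] [[-0.982, -0.19, -0.007], [-0.095, 0.523, -0.847], [0.165, -0.831, -0.531]] [0.583, 0.107, 0.881] 0.9960734049479166
top [[477.8532949446704, 0.0, 254.52568770587123], [0.0, 477.8532949446704, 192.02183219344946], [0.0, 0.0, 1.0]] [[-0.002, -1.0, -0.003], [-0.987, 0.002, -0.159], [0.159, 0.003, -0.987]] [0.019, 0.577, 1.31] 0.9959157307942709
0.1 [0.14532179 0.50415176 0.25570038] [ 1.39950312e-01  9.90158288e-01 -6.57362412e-04 -2.05985251e-04] 0.025
```

View pics/top0.png

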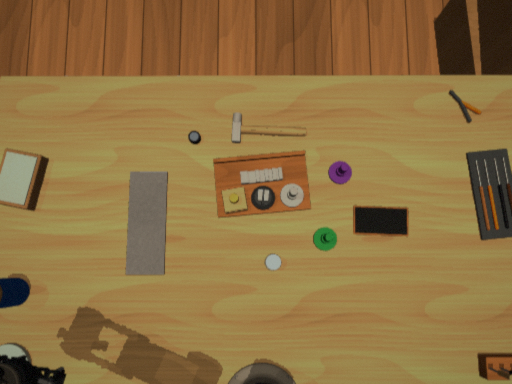

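View pics/side0.png

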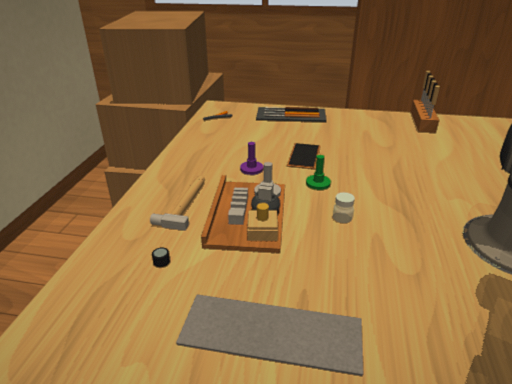

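The top view shows the stand near (262,184), with the box at (234,200), vise (263,197), mandrel (292,195) and block (262,176). The board is at (147,223) and the pad at (381,220), with its length along y. The side view shows the same things, including the green and purple look-alikes.

```bash
cat > h.py <<'E'
import numpy as np, cv2
from workcell import r, command_gripper, optics
def cloud(n,d):
    c=optics.camera_model(n);K,R,t=c["K"],c["R"],c["t"]
    v,u=np.mgrid[:d.shape[0],:d.shape[1]]
    return (np.stack([(u-K[0,2])/K[0,0]*d,(v-K[1,2])/K[1,1]*d,d],-1)-t)@R
def ray(n,uv,z):
    c=optics.camera_model(n);K,R,t=c["K"],c["R"],c["t"]
    uv=np.atleast_2d(uv).astype(float); o=-R.T@t
    w=np.c_[(uv-K[:2,2])/[K[0,0],K[1,1]],np.ones(len(uv))]@R
    return o+w*((z-o[2])/w[:,2])[:,None]
def proj(n,X):
    c=optics.camera_model(n);p=(np.atleast_2d(X)@c["R"].T+c["t"])@c["K"].T
    return p[:,:2]/p[:,2:]
def tri(uvs):
    A=np.zeros((3,3));b=np.zeros(3)
    for n,uv in uvs:
        c=optics.camera_model(n);o=-c["R"].T@c["t"]; w=ray(n,uv,0.)[0]-o; w/=np.linalg.norm(w)
        P=np.eye(3)-np.outer(w,w);A+=P;b+=P@o
    return np.linalg.solve(A,b)
E
python3 - <<'E'
from h import *
D={n:np.load(f"{n}0.npz") for n in("top","side")}
P={n:cloud(n,D[n]["d"].astype(float)) for n in D}
hsv={n:cv2.cvtColor(D[n]["im"],cv2.COLOR_RGB2HSV) for n in D}
for n in D:
    print(n)
    for u,v in ({"top":[(234,198),(264,196),(292,194),(262,176),(225,170),(147,223),(381,220),(200,250),(220,230)],"side":[(263,212),(267,190),(268,170),(238,205),(222,232),(270,330),(304,155)]}[n]):
        print((u,v),P[n][v,u].round(4),D[n]["im"][v,u],hsv[n][v,u])
big=lambda n,x0,x1,y0,y1,k:cv2.resize(cv2.cvtColor(D[n]["im"][y0:y1,x0:x1],cv2.COLOR_RGB2BGR),None,fx=k,fy=k,interpolation=cv2.INTER_CUBIC)
a=big("top",205,320,145,222,6.5); cv2.imwrite("pics/topc.png",a)
cv2.imwrite("pics/sidec.png",big("side",195,335,130,255,4.8))
E
```

```text
top
(234, 198) [0.5545 0.0746 0.0828] [161 146  53] [ 26 171 161]
(264, 196) [ 0.5592 -0.008   0.0868] [154 151 133] [ 26  35 154]
(292, 194) [ 0.5626 -0.084   0.0995] [122 116 101] [ 21  44 122]
(262, 176) [ 0.6262 -0.0035  0.0305] [162 155 134] [ 23  44 162]
(225, 170) [0.6474 0.1045 0.0148] [151  87  40] [ 13 187 151]
(147, 223) [0.493  0.329  0.0086] [112 103  92] [ 17  46 112]
(381, 220) [ 0.5002 -0.3465  0.0096] [23 23 20] [30 33 23]
(200, 250) [0.4155 0.1754 0.0022] [162 137  78] [ 21 132 162]
(220, 230) [ 0.4734  0.1188 -0.0037] [162 130  74] [ 19 139 162]
side
(263, 212) [0.5545 0.0892 0.0773] [105  78  30] [ 19 182 105]
(267, 190) [0.5585 0.0127 0.0856] [93 86 74] [19 52 93]
(268, 170) [ 0.5707 -0.0764  0.0882] [90 82 72] [17 51 90]
(238, 205) [0.6265 0.0155 0.0386] [90 82 72] [17 51 90]
(222, 232) [0.6459 0.094  0.0152] [151  90  41] [ 13 186 151]
(270, 330) [0.4998 0.3341 0.0086] [122 112  97] [ 18  52 122]
(304, 155) [ 0.5002 -0.3364  0.0082] [37 36 31] [25 41 37]
```

View pics/topc.png

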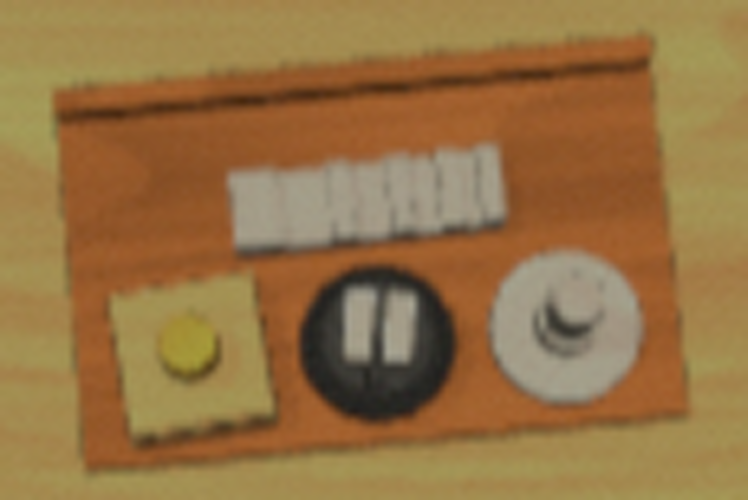

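View pics/sidec.png

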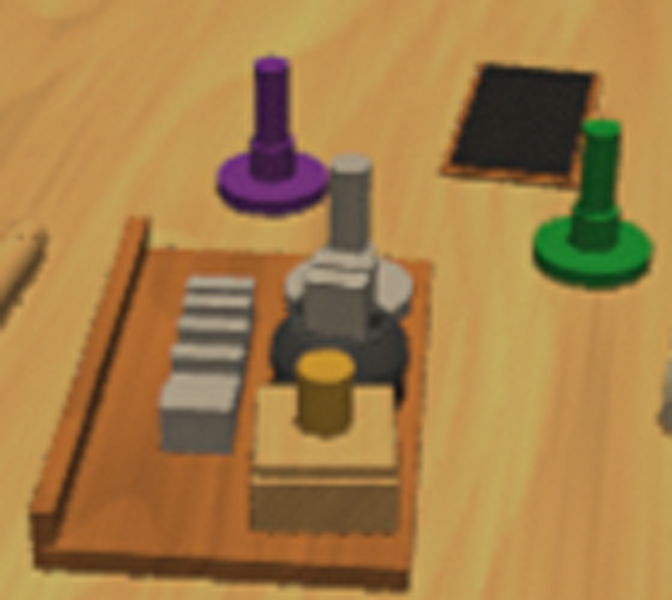

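Zoomed in: the knob is yellow, the jaws are two bright bars on a dark bowl with the split along stand x, and the mandrel bar leans outward only by perspective. Now I'll measure everything in both views.

```bash
cat > meas.py <<'E'
from h import *
D={n:np.load(f"{n}0.npz") for n in("top","side")}
P={n:cloud(n,D[n]["d"].astype(float)) for n in D}
hsv={n:cv2.cvtColor(D[n]["im"],cv2.COLOR_RGB2HSV) for n in D}
def big(m,box=None):
    m=m.astype(np.uint8)
    if box: k=np.zeros_like(m);x0,x1,y0,y1=box;k[y0:y1,x0:x1]=1;m=m*k
    n,l,s,c=cv2.connectedComponentsWithStats(m); i=1+np.argmax(s[1:,4]); return l==i,c[i],s[i]
def quad(n,m,z):
    c=max(cv2.findContours(m.astype(np.uint8),cv2.RETR_EXTERNAL,cv2.CHAIN_APPROX_NONE)[0],key=cv2.contourArea)[:,0]
    w=ray(n,c,z)[:,:2]; (cx,cy),(a,b),t=cv2.minAreaRect((w*1000).astype(np.float32))
    if a<b:a,b,t=b,a,t+90   # long-axis direction
    return np.array([cx,cy]).round(1),round(a,1),round(b,1),round((t+90)%180-90,2)
H,S,V=[hsv["top"][...,i].astype(int) for i in range(3)]
h2,s2,v2=[hsv["side"][...,i].astype(int) for i in range(3)]
# stand / board / pad
m,c,st=big((H<17)&(S>160),(205,320,140,225)); m=cv2.morphologyEx(m.astype(np.uint8),cv2.MORPH_CLOSE,np.ones((3,3)))
print("stand",quad("top",m,.015),st)
print("stand z",[np.median(P[n][mm][:,2]).round(4) for n,mm in(("top",m>0),("side",big((h2<17)&(s2>160),(195,300,170,255))[0]))])
for nm,bt,mt,bs,ms in(("board",(110,190,160,285),S<85,(170,375,290,375),s2<90),("pad",(345,415,200,242),V<70,(280,325,140,172),v2<70)):
    a,ca,_=big(mt,bt);b,cb,_=big(ms,bs)
    print(nm,"top",quad("top",a,.008),"side",quad("side",b,.008),"z",np.median(P["top"][a][:,2]).round(4),np.median(P["side"][b][:,2]).round(4))
    print("   tri",tri([("top",proj("top",np.r_[quad("top",a,.008)[0]/1000,.008])[0]),("side",proj("side",np.r_[quad("side",b,.008)[0]/1000,.008])[0])]).round(4))
# bright block, jaws, mandrel in top
m,c,st=big((S<75)&(V>125),(236,288,160,188)); print("block px",c,st[4],quad("top",m,.041),"z",np.percentile(P["top"][m][:,2],[20,50,90]).round(4))
m=big((h2<30)&(s2<80)&(v2>75),(225,250,180,227))[0];print("block side",quad("side",m,.041),np.percentile(P["side"][m][:,2],[50,80,95]).round(4))
m,c,st=big((S>150)&(H>=22),(222,245,185,210));print("knob top",c,st,np.median(P["top"][m][:,2]).round(4),ray("top",c,.085).round(4))
# top faces by depth bands, both views
for nm,xy,z0,rad in(("knob",(.553,.08),.085,.02),("jaws",(.558,-.003),.087,.03),("bar",(.563,-.084),.1,.02),("bowlrim",(.558,-.003),.057,.045)):
    for n in P:
        p=P[n]; m=(np.hypot(p[...,0]-xy[0],p[...,1]-xy[1])<rad)&(abs(p[...,2]-z0)<.009); q=p[m]
        if len(q):
            uv=np.argwhere(m)[:,::-1].mean(0); print(nm,n,len(q),"mean",q.mean(0).round(4),"p90z",np.percentile(q[:,2],90).round(4),"mid",((np.percentile(q[:,:2],3,axis=0)+np.percentile(q[:,:2],97,axis=0))/2).round(4),"ray",ray(n,uv,z0)[0].round(4))
# outlines
m,c,st=big((S<100)&(V<110),(248,280,180,212));m=cv2.morphologyEx(m.astype(np.uint8),cv2.MORPH_CLOSE,np.ones((9,9)));cc=max(cv2.findContours(m,0,1)[0],key=cv2.contourArea);print("bowl",cv2.minEnclosingCircle(cc),ray("top",cv2.minEnclosingCircle(cc)[0],.04).round(4))
m,c,st=big((S<90),(278,308,180,212));m=cv2.morphologyEx(m.astype(np.uint8),cv2.MORPH_CLOSE,np.ones((9,9)));cc=max(cv2.findContours(m,0,1)[0],key=cv2.contourArea);print("foot",cv2.minEnclosingCircle(cc),ray("top",cv2.minEnclosingCircle(cc)[0],.027).round(4))
m,c,st=big((S<80)&(V>125),(255,273,186,203));j=(S<80)&(V>118);k=np.zeros_like(j);k[187:203,256:271]=1;j=j&k;print("jaws",np.argwhere(j)[:,::-1].mean(0),ray("top",np.argwhere(j)[:,::-1].mean(0),.087).round(4),quad("top",cv2.morphologyEx(j.astype(np.uint8),cv2.MORPH_CLOSE,np.ones((5,5))),.087))
m,c,st=big((H>=18)&(H<30)&(S>75),(220,249,184,214));m2=cv2.morphologyEx(m.astype(np.uint8),cv2.MORPH_CLOSE,np.ones((5,5)));print("casket lid",quad("top",m2,.053),st)
E
python3 meas.py
```

```text
stand (array([607.8,  -1.5]), 268.9, 174.1, -84.74) [ 213  151   98   66 3323]
stand z [np.float64(0.0138), np.float64(0.015)]
board top (array([497.1, 331. ]), 298.7, 108.9, -0.24) side (array([498.3, 334.5]), 297.7, 112.2, -0.28) z 0.0062 0.0079
   tri [0.4981 0.3318 0.0046]
pad top (array([ 499.4, -345.7]), 147.6, 72.6, 87.99) side (array([ 488.8, -329.1]), 174.4, 99.1, 88.06) z 0.0059 0.0081
   tri [ 0.4949 -0.3478 -0.0008]
block px [260.92290749 175.36343612] 454 (array([ 6.259e+02, -5.000e-01]), 118.6, 34.4, -84.59) z [0.0288 0.0344 0.0418]
block side (array([626.2,  16.4]), 150.3, 35.4, -83.31) [0.0385 0.0409 0.042 ]
knob top [233.32835821 197.58208955] [229 193   9  10  67] 0.0823 [[0.5553 0.0764 0.085 ]]
knob top 69 mean [0.5546 0.0767 0.0824] p90z 0.0867 mid [0.5548 0.0773] ray [0.5542 0.0766 0.085 ]
knob side 102 mean [0.5567 0.0809 0.0828] p90z 0.0855 mid [0.5575 0.0788] ray [0.5561 0.0841 0.085 ]
jaws top 105 mean [ 0.5622 -0.0051  0.0851] p90z 0.088 mid [ 0.5621 -0.0053] ray [ 0.5619 -0.005   0.087 ]
jaws side 135 mean [5.639e-01 1.000e-04 8.520e-02] p90z 0.0875 mid [ 0.564  -0.0027] ray [0.5634 0.0031 0.087 ]
bar top 50 mean [ 0.57   -0.088   0.0983] p90z 0.1006 mid [ 0.57   -0.0882] ray [ 0.5697 -0.0878  0.1   ]
bar side 54 mean [ 0.572  -0.0836  0.0974] p90z 0.1004 mid [ 0.572  -0.0862] ray [ 0.5713 -0.0788  0.1   ]
bowlrim top 227 mean [ 0.5584 -0.0031  0.0542] p90z 0.0604 mid [ 0.5616 -0.0043] ray [ 0.558  -0.0031  0.057 ]
bowlrim side 207 mean [0.5608 0.009  0.056 ] p90z 0.0625 mid [0.5629 0.0057] ray [0.5605 0.0106 0.057 ]
bowl ((262.6837463378906, 197.26068115234375), 11.319355964660645) [[ 0.5627 -0.005   0.04  ]]
foot ((291.3338623046875, 194.8648223876953), 11.723281860351562) [[ 0.5715 -0.0876  0.027 ]]
jaws [262.94845361 194.43298969] [[ 0.5636 -0.0051  0.087 ]] (array([563.4,  -5.2]), 30.6, 27.5, -0.36)
casket lid (array([554.5,  75.8]), 65.1, 64.0, 9.47) [222 187  25  26 510]
```

Both views agree: heights are 8, 15, 85, 87 and 100 mm as expected, and the spots fit the stand's yaw of 0.092. I'll start with the box.

```bash
cat > act.py <<'E'
from h import *
from math import sin,cos,pi
HI=.235
def quat(psi): return np.array([-sin(psi/2),cos(psi/2),0,0])
def best(p,psi):
    c=[]
    for k in(-1,0,1):
        q=quat(psi+k*pi); j=r.solve_ik(p,q)
        if j is not None: c.append((abs(j[5]-r.read_state()["joint_positions"][5])+10*(abs(j[5])>2.9),q))
    return min(c,key=lambda t:t[0])[1]
def show(s):
    t=r.read_state();print(s,"t",round(t["time_s"],1),"tcp",t["eef_pos"].round(4),"w",round(t["grip_width"],4),"gf",round(t["grip_force"],1),"F",np.round(t["contact_force"],1),"j6",round(t["joint_positions"][5],2))
def pick(x,y,z,psi,op,force):
    q=best([x,y,HI],psi); r.reach([x,y,HI],q); command_gripper(op)
    r.move_straight([x,y,z+.03],q,speed=.2)
    if r.move_straight([x,y,z],q,speed=.06,max_force=8): show("TOUCHED"); raise SystemExit
    command_gripper(0.0,force); show("gripped")
    r.move_straight([x,y,z+.03],speed=.08); r.move_straight([x,y,HI],speed=.2); show("lifted")
def place(x,y,z,psi,op):
    q=best([x,y,HI],psi); r.reach([x,y,HI],q)
    r.move_straight([x,y,z+.015],q,speed=.2); r.hold(.2)
    print("contact",r.move_straight([x,y,z-.003],q,speed=.02,max_force=6)); show("down")
    command_gripper(op); r.hold(.2); show("released")
    r.move_straight([x,y,z+.05],speed=.12); r.move_straight([x,y,HI],speed=.25)
PSI=.092
O=dict(casket=(.5555,.0768,.081,PSI,.05,40),vise=(.5633,-.0045,.085,0.,.052,60),mandrel=(.5713,-.0875,.075,PSI,.046,50))
B=dict(casket=(.588,.3318),vise=(.408,.3318),mandrel=(.498,.3318))
E
python3 - <<'E'
from act import *
x,y,z,psi,op,f=O["casket"]; pick(*O["casket"]); 
place(*B["casket"],z-.007,psi,op)
im,d=optics.get_image("top"); cv2.imwrite("pics/a1.png",cv2.cvtColor(im,cv2.COLOR_RGB2BGR))
E
```

```text
gripped t 4.4 tcp [0.5558 0.0768 0.0814] w 0.0251 gf 39.2 F [-0.2 -1.2  2.1] j6 -1.66
lifted t 5.7 tcp [0.5547 0.0768 0.2335] w 0.0249 gf 39.5 F [ 0.1  0.7 -3.1] j6 -1.66
contact True
down t 8.5 tcp [0.5878 0.3316 0.0744] w 0.0247 gf 40.1 F [-0.7 -0.8  4.9] j6 -1.26
released t 9.1 tcp [0.5869 0.3312 0.0729] w 0.0501 gf 0.0 F [-0.9  0.  -0.1] j6 -1.26
```

View pics/a1.png

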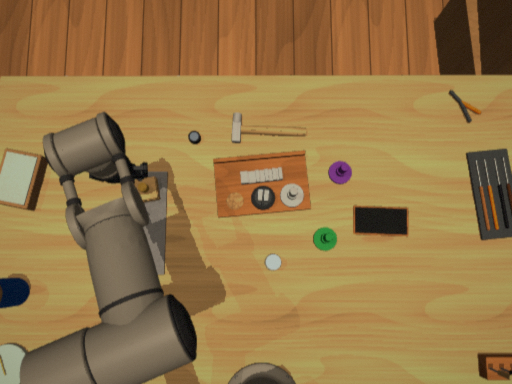

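The box stands on the board, its cork spot at (235,200) is bare, and the rest hasn't moved. Next the vise and mandrel.

```bash
python3 - <<'E'
from act import *
for k in("vise","mandrel"):
    x,y,z,psi,op,f=O[k]; pick(*O[k]); place(*B[k],z-.007,psi,op)
r.reach([.42,-.12,.3],best([.42,-.12,.3],0.))
for n in("top","side"):
    im,d=optics.get_image(n); np.savez(n+"1.npz",im=im,d=d); cv2.imwrite(f"pics/b_{n}.png",cv2.cvtColor(im,cv2.COLOR_RGB2BGR))
E
```

```text
gripped t 13.5 tcp [ 0.5637 -0.0047  0.0856] w 0.0298 gf 58.1 F [-0.3 -0.7  3.3] j6 -1.71
lifted t 14.8 tcp [ 0.5624 -0.0044  0.2334] w 0.0293 gf 58.0 F [-0.7  0.3 -6.2] j6 -1.71
contact True
down t 17.9 tcp [0.4078 0.3317 0.0786] w 0.0297 gf 58.9 F [-0.6 -0.9  4.4] j6 -1.03
released t 18.5 tcp [0.4067 0.3311 0.0773] w 0.0521 gf 0.0 F [ 0.1  0.4 -0.4] j6 -1.03
gripped t 23.3 tcp [ 0.5717 -0.0877  0.0754] w 0.0209 gf 48.8 F [-0.3 -1.2  0.5] j6 -1.95
lifted t 24.6 tcp [ 0.5705 -0.0873  0.2334] w 0.0206 gf 49.2 F [ 0.1 -0.3 -5.9] j6 -1.95
contact True
down t 28.0 tcp [0.4978 0.3317 0.0684] w 0.0211 gf 50.2 F [-1.  -0.8  4.7] j6 -1.2
released t 28.5 tcp [0.4967 0.3311 0.0668] w 0.0457 gf 0.0 F [ 0.   0.3 -0.4] j6 -1.2
```

View pics/b_side.png

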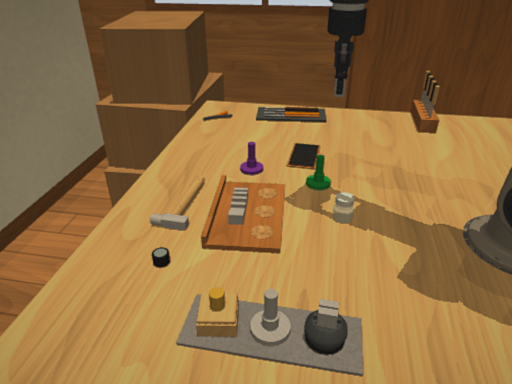

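View pics/b_top.png

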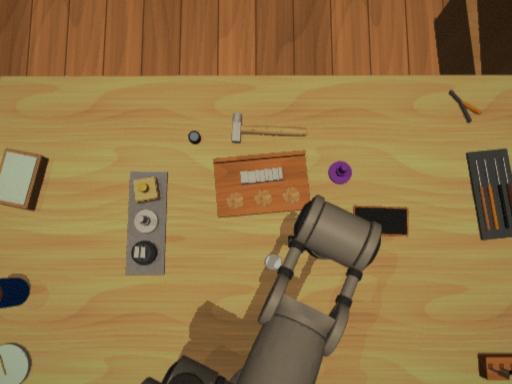

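The three stand upright on the board in the order box, mandrel, vise, and the block hasn't moved. Now the block.

```bash
python3 - <<'E'
from act import *
z=.043; pick(.6259,-.0005,z,.093+pi/2,.056,80)
place(.4994,-.3457,z-.007,-.035+pi/2,.056)
r.reach([.25,-.42,.3],best([.25,-.42,.3],0.))
for n in("top","side"):
    im,d=optics.get_image(n); np.savez(n+"2.npz",im=im,d=d); cv2.imwrite(f"pics/c_{n}.png",cv2.cvtColor(im,cv2.COLOR_RGB2BGR))
show("end")
im=np.load("top2.npz")["im"]; hs=cv2.cvtColor(im,cv2.COLOR_RGB2HSV).astype(int)
m=np.zeros(im.shape[:2],np.uint8); m[195:245,340:420]=((hs[...,1]<80)&(hs[...,2]>110))[195:245,340:420]
p=cv2.findNonZero(m)
if p is not None:
    w=(ray("top",p[:,0],.034)[:,:2]*1000).astype(np.float32); print(len(w),w.mean(0),cv2.minAreaRect(w))
cv2.imwrite("pics/c_crop.png",cv2.resize(cv2.cvtColor(im[190:250,335:425],cv2.COLOR_RGB2BGR),None,fx=6,fy=6))
E
```

```text
gripped t 35.3 tcp [ 6.274e-01 -6.000e-04  4.440e-02] w 0.0321 gf 81.2 F [2.7 0.2 5.9] j6 -0.22
lifted t 36.8 tcp [ 6.251e-01 -4.000e-04  2.333e-01] w 0.0322 gf 80.1 F [ 0.   0.2 -7.9] j6 -0.22
contact True
down t 40.1 tcp [ 0.4993 -0.3456  0.0374] w 0.032 gf 81.3 F [-1.3  0.7  4.8] j6 -0.7
released t 40.7 tcp [ 0.498  -0.3445  0.0355] w 0.0561 gf 0.0 F [-0.1  0.   0.3] j6 -0.7
end t 43.1 tcp [ 0.2508 -0.4197  0.2991] w 0.0557 gf 0.0 F [ 0.1 -0.7 -0.2] j6 0.38
457 [ 497.11697 -341.3549 ] ((497.7726745605469, -344.4248352050781), (117.29298400878906, 34.12548828125), 89.87930297851562)
```

View pics/c_crop.png

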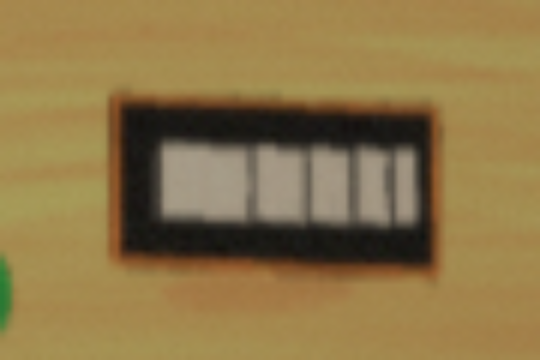

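View pics/c_side.png

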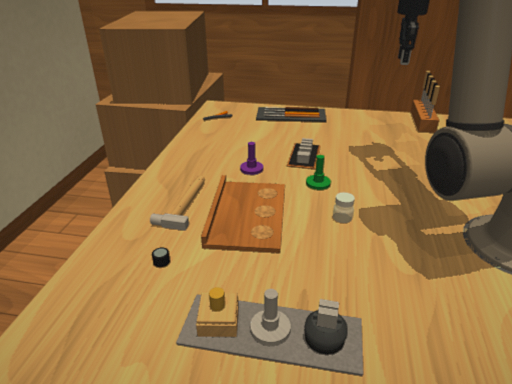

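The block lies centred on the pad (measured 498,-344 against 499,-346 mm, about 2° off), grooves up, and the three on the board are untouched. Now the returns.

```bash
python3 - <<'E'
from act import *
for k in("mandrel","vise","casket"):
    x,y,z,psi,op,f=O[k]; pick(*B[k],z-.007,psi,op,f); place(x,y,z,psi,op)
r.reach([.2,.45,.3],best([.2,.45,.3],-.28))
im,d=optics.get_image("top"); np.savez("top3.npz",im=im,d=d); show("end")
i0=np.load("top0.npz")["im"]
c=lambda a:cv2.resize(cv2.cvtColor(a[145:222,205:320],cv2.COLOR_RGB2BGR),None,fx=4,fy=4)
cv2.imwrite("pics/d.png",np.vstack([c(i0)[:290],c(im)[:308]]))
p=cloud("top",d.astype(float)); p0=cloud("top",np.load("top0.npz")["d"].astype(float))
for nm,xy,z0 in(("knob",(.5555,.0768),.085),("jaws",(.5633,-.0045),.087),("bar",(.5713,-.0875),.1)):
    for q in(p0,p):
        m=(np.hypot(q[...,0]-xy[0],q[...,1]-xy[1])<.035)&(abs(q[...,2]-z0)<.009); print(nm,m.sum(),q[m].mean(0).round(4))
E
```

```text
gripped t 48.0 tcp [0.4982 0.3317 0.0685] w 0.0207 gf 48.8 F [ 0.3 -1.5  2.5] j6 1.94
lifted t 49.4 tcp [0.4973 0.3314 0.2333] w 0.0208 gf 49.1 F [-0.4  0.2 -5.6] j6 1.94
contact True
down t 52.7 tcp [ 0.5711 -0.0875  0.0755] w 0.0208 gf 50.1 F [-0.7  0.2  4.4] j6 1.19
released t 53.3 tcp [ 0.5699 -0.0872  0.074 ] w 0.0463 gf 0.0 F [ 0.1 -0.1 -1. ] j6 1.19
gripped t 58.1 tcp [0.4083 0.3319 0.0785] w 0.029 gf 59.3 F [-0.  -1.3  4.3] j6 2.11
lifted t 59.4 tcp [0.4072 0.3313 0.2335] w 0.0291 gf 59.0 F [ 0.2 -0.1 -6.8] j6 2.11
contact True
down t 62.5 tcp [ 0.5632 -0.0046  0.0855] w 0.029 gf 60.1 F [ 0.3 -1.   6.4] j6 1.43
released t 63.1 tcp [ 0.5618 -0.0043  0.084 ] w 0.0517 gf 0.0 F [-0.1 -0.1  0.3] j6 1.43
gripped t 67.5 tcp [0.5883 0.3318 0.0745] w 0.0249 gf 39.3 F [-0.8 -1.3  1.6] j6 1.88
lifted t 68.8 tcp [0.5873 0.3315 0.2332] w 0.0252 gf 39.5 F [ 0.4 -0.8 -4. ] j6 1.88
contact True
down t 71.5 tcp [0.5553 0.0767 0.0815] w 0.0249 gf 40.1 F [-0.4  0.5  5.1] j6 1.48
released t 72.1 tcp [0.5545 0.0767 0.0804] w 0.0495 gf 0.0 F [ 0.2 -0.1  0.4] j6 1.48
end t 75.2 tcp [0.2007 0.4497 0.2997] w 0.0502 gf 0.0 F [-0.  -0.2  0.1] j6 2.85
knob 69 [0.5546 0.0767 0.0824]
knob 67 [0.5538 0.0766 0.0833]
jaws 105 [ 0.5622 -0.0051  0.0851]
jaws 102 [ 0.5615 -0.0049  0.0844]
bar 50 [ 0.57   -0.088   0.0983]
bar 47 [ 0.5695 -0.0875  0.0973]
```

View pics/d.png

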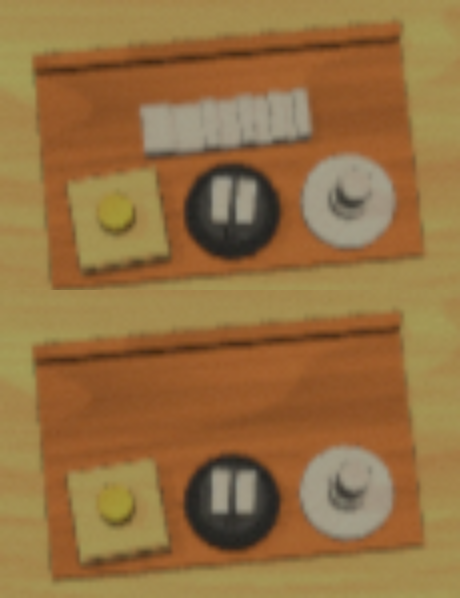

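The before and after crops match: all three are upright and within 1 mm of where they started.

```bash
python3 -c "
from workcell import r
print(r.finish_job())"
```

```text
the job is handed in; nothing more can be done
None
```

The job is handed in, verdict not shown: the block lies grooves up on the pad, about 2 mm off centre, and the mandrel, vise and box stand upright within about 1 mm of their starting spots (last move ended at 75 s).

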